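Hold the sprung clip gaping over the dish card

ROBOT

A 7-joint arm with a two-finger parallel gripper is mounted at the origin on the work surface. World frame = base frame: x ahead of the robot, y to its left, z up, the work surface at z = 0. Lengths are in m, angles in rad, forces in N, time in s.
With the tool pointing down it reaches from about 0.4 to 0.85 m from the base axis. Payload 10.4 kg.
Tool frame: the origin (TCP) lies midway between the tips of the shut fingers; the grasp point (between the pads) lies manip.pinch_z behind it (manip.pinch_z is the distance from the TCP to the grasp point, in m); z points along the fingers, y is the direction in which the jaws open and shut (so a half turn about z gives the same grasp; the last joint's range is limited). The gripper opens to 85 mm and grips with 20 to 120 N. Pads are 22 mm wide; open, the fingers measure 114 mm over their backs; the gripper's body (76 mm by 85 mm) begins 54 mm behind the grasp point. The pads swing forward as they close: fully open they stand 13 mm farther back than shut.
Start: joints at [1.27, 0.332, -0.065, 1.46, 0.022, 1.35, -0.088], TCP at [0.171, -0.601, 0.231] pointing down, gripper open.
Joint ranges: [-2.6, 2.6], [-0.5, 2.12], [-1.47, 1.34], [0.16, 2.42], [-1.27, 4.41], [0.06, 2.06], [-2.6, 2.6]. Speed limits (rad/s): [2.22, 2.22, 2.79, 2.79, 3.14, 3.14, 3.14].

INTERFACE

Orientations are given as a unit quaternion [x, y, z, w].
In Python, from workcell import manip gives the robot as it stands.
- The arm moves only by the shell command python3 -m handwheel 'ROWS' [FORCE]. ROWS is JSON, a list that holds one entry, the list of rows, each a list of 7 numbers: the shift along the tool's x, y, z in m, then the turn, a rotation vector about the tool's x, y, z in rad, then the finger opening in m, from 0 to 0.0854. In form: [[[tx, ty, tz, ax, ay, az, claw], ...]]. A call has 1 to 8 rows; each row is the pose to reach, as a shift and turn from the pose commanded when the call began, along the tool's axes at that moment; what a row does not reach only later rows make up. A row lasts 1/8 s, in which the tool goes at most 62.5 mm and 10.7 degrees, less where a joint would pass 70% of its speed; a pose out of reach is approached as far as the arm can. A call with a gripper value outside its range is refused whole. The fingers move at their own pace and stop on an object; FORCE is the grip in N (left out, the last holds). Time passes only in rows, so rows that repeat a pose let the fingers close. It gives the time, the measured TCP pose, the force and the opening at its end, in the units of the state.
- manip.get_obs(): the state, without advancing time (a new reading comes with each control period).
- manip.camera(name): name is "side" or "top"; returns the picture (420x560x3 uint8, blue, green, red); there is no depth.
- manip.calibration(name): a dict with "fx", "fy", "cx", "cy" (pixels), "view" (4x4, takes a point from world to camera coordinates). Camera axes: x right, y up, looking along -z (the intrinsics and any distortion apply to the point x, -y, -z); pixel columns grow to the right and rows downward; lengths in m; the calibration is good to about 2 mm. A picture is of the moment at which its call begins. calibration takes no time and is no camera call.
- manip.hand_in(): hands the job in, once; it reports no verdict.
The state is a dict: "clock": time; "joint_pos": joint angles; "joint_velocities": joint speeds; "tau": joint torques, N m; "position": TCP position; "ee_rot": TCP orientation; "ft_force": force on the tool from outside, world axes, zero at the start; "torque": the same for the moment, N m; "grip_width": opening from 0.0 (shut) to 1.0 (fully open).
Only numpy, scipy, OpenCV 4.12 (cv2) and the standard library are available. Lean on these libraries where they do the work, as an engineer would, in place of code of your own. Each camera call takes 0.05 s, during which the arm holds its last target.

TASK

Take the sprung clip off its parking rail by squeezing its two grip plates, carry it to the taller of the two upright dish cards, and hold it spread wide open around the middle of that card's top edge, one jaw on each side and square to the card, the edge about half-way up between its lips and its housing and nothing of the clip touching the card, ready for a colleague to slip in today's notice. Finish there with the clip still squeezed open in the gripper, not put down and not let go; leave the other things on the table where they are.

Things in the scene. Friction and masses are not known exactly. Their poses are not given: they have to be found in the camera images.
- clip: Cross-action sprung clip, 80 g, 86 mm tall: two upright dark steel grip plates on top, a grey housing 38 to 54 mm above the origin, two flat jaws with black lips pointing down. Origin: underside, midway between the lip ends; z up, y along the lips (52 mm), x across the jaws. Starts clamped upright somewhere along the rail's fin, lips resting on the fin's ledge. Squeezing the plates together along x opens the jaws.
- clip_grip (a point): Where to squeeze: midway between the grip plates, 70 mm above the clip's origin, same axes. The plates are flat and parallel, 38 mm wide along y, from 42 to 86 mm above the clip's origin; their outer faces are 50 mm apart along x when on the rail, 28 mm when squeezed to the stop. They slide straight in. Takes about 5 N to start, 9 N at the stop.
- clip_mouth (a point): Clip's origin as a point: midway between the two lip ends on the clip's centre plane, 70 mm below clip_grip; axes as the clip's.
- half_far (a joint): How far the clip's grip plate on its +x side is pushed in, m: 0 when shut on the 4 mm fin, 0.011 at the stop (lips then 26 mm apart). A spring pushes it back, closing the jaws. Both halves always slide equally; each lip moves out as far as its plate moves in. Spread wide open means more than 0.007.
- half_near (a joint): The same for the grip plate on the clip's -x side.
- rail: Fixed parking rail: black block 60 x 120 x 12 mm (x, y, z) with an upright aluminium fin 4 mm thick, 100 mm long along y, its top 52 mm above the table; a ledge 2 mm proud on both its faces, 24 mm above the table, carries the clip's lips until they are spread. Origin: centre of its underside, on the table. The clip straddles the fin, the clip's y along the rail's y.
- tall_card: Fixed holder with the taller card: wooden block 60 x 80 x 18 mm with a stiff white upright card 3 mm thick, 100 mm wide along y, its top edge 125 mm above the table. Origin: centre of its underside.
- tall_card_top (a point): Middle of the taller card's top edge, 125 mm above the table; y along the edge, x square to the card, z up.
- low_card: Fixed holder with the other, lower and wider card (130 mm wide, top edge 65 mm above the table). Not to be used. Origin: centre of its underside.
- shaker: Loose glass shaker, 48 mm across, 85 mm tall; leave alone. Origin: centre of its underside.
- bowl: Loose white bowl, 110 mm across, 45 mm tall; leave alone. Origin: centre of its underside.
- spoon: Loose spoon lying on the table; leave alone.
Mind the look-alikes: they are no part of the job. What is shaped like the tall_card but red is not meant.

How it is judged:
By the outcome, as a careful person would: the job done as asked, in the order asked, and still so for the second after the job is handed in, while the arm keeps its last pose, push and grip.
It also fails if it takes over 35 s, if anything falls off the work surface, if the arm or the gripper's body presses on something with over 40 N, if the wrist force passes 120 N, or if a joint passes its speed limit or range.

## Working session

There is one attempt and no reset: what is moved stays moved. The work goes in short steps, Python scripts to look and compute and a shell command to move; the robot and the scene stay as the last step left them, time stands still between calls to the robot, and variables do not carry over. Pictures are saved under pics/ and viewed, and the job is handed in when it is done.

```bash
mkdir -p pics; ls
python3 - <<'E'
from workcell import manip
import cv2
for n in("side","top"):
    cv2.imwrite(f"pics/{n}0.png",manip.camera(n)); c=manip.calibration(n); print(n,c)
o=manip.get_obs();print(o,manip.pinch_z)
E
```

```text
pics
side {'fx': 410.3625450448876, 'fy': 410.3625450448876, 'cx': 280.0673496877129, 'cy': 205.38218813052427, 'view': array([[-9.99945319e-01,  7.38177297e-03, -7.40736525e-03,
         5.27796935e-01],
       [-1.04327736e-02, -6.55477156e-01,  7.55142937e-01,
        -5.90256714e-02],
       [ 7.18935014e-04,  7.55178924e-01,  6.55518326e-01,
        -7.95030128e-01],
       [ 0.00000000e+00,  0.00000000e+00,  0.00000000e+00,
         1.00000000e+00]])}
top {'fx': 493.1123500963996, 'fy': 493.1123500963996, 'cx': 283.0142379454733, 'cy': 211.4825379471548, 'view': array([[-0.0046383 , -0.99998397,  0.00324717,  0.02633113],
       [ 0.99892691, -0.00448371,  0.04609694, -0.53187393],
       [-0.04608165,  0.0034575 ,  0.99893169, -0.94163134],
       [ 0.        ,  0.        ,  0.        ,  1.        ]])}
{'clock': 0.1, 'joint_pos': array([ 1.27039827,  0.33279337, -0.0646804 ,  1.46084053,  0.02163169,
        1.34987943, -0.08852372]), 'joint_velocities': array([ 2.68488287e-03, -2.54413500e-03, -1.62625215e-05, -1.72189750e-03,
       -2.42203577e-03, -1.49334608e-05,  2.26505660e-03]), 'tau': array([ 2.71281802e-03, -6.26745343e+01,  5.02446725e-02, -3.92429638e+01,
        1.64779974e-02,  7.02915437e-03,  1.69998066e-05]), 'position': array([ 0.17128807, -0.60073741,  0.23061302]), 'ee_rot': array([ 9.90369980e-01,  1.38444671e-01, -1.29836499e-04, -5.98399377e-04]), 'ft_force': array([-1.13402265,  0.02338011, -0.21149797]), 'torque': array([ 0.03172606,  0.01220275, -0.09199797]), 'grip_width': 1.0008892252379225} 0.0187
```

View pics/side0.png

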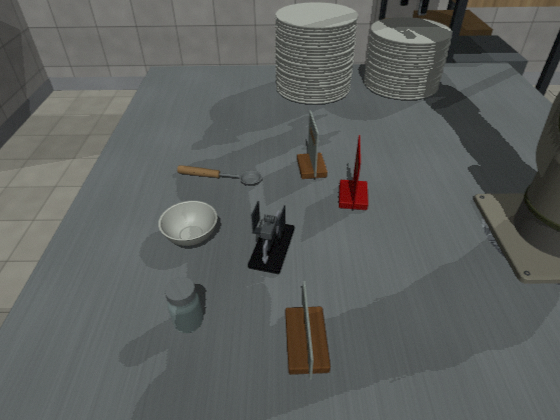

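View pics/top0.png

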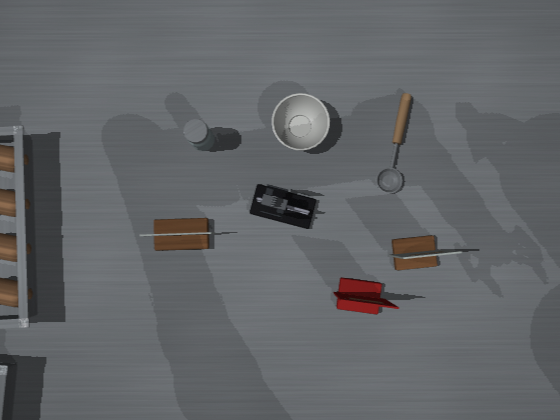

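```bash
cat > h.py <<'E'
import numpy as np,cv2
from workcell import manip
def ray(n,u,v):
    c=manip.calibration(n);V=c['view'];R=V[:3,:3];t=V[:3,3]
    d=np.array([(u-c['cx'])/c['fx'],-(v-c['cy'])/c['fy'],-1.])
    return -R.T@t, R.T@d
def onz(n,u,v,z):
    o,d=ray(n,u,v);return o+d*(z-o[2])/d[2]
def proj(n,p):
    c=manip.calibration(n);V=c['view'];q=V[:3,:3]@np.asarray(p)+V[:3,3]
    return np.array([c['cx']+c['fx']*q[0]/-q[2], c['cy']-c['fy']*q[1]/-q[2]])
def tri(a,b):
    (o1,d1),(o2,d2)=ray(*a),ray(*b)
    A=np.stack([d1,-d2],1);s=np.linalg.lstsq(A,o2-o1,rcond=None)[0]
    p,q=o1+d1*s[0],o2+d2*s[1];return (p+q)/2,np.linalg.norm(p-q)
def crop(f,x,y,w,h,k,out):
    im=cv2.imread(f)[y:y+h,x:x+w];cv2.imwrite(out,cv2.resize(im,None,fx=k,fy=k,interpolation=cv2.INTER_CUBIC))
E
python3 - <<'E'
from h import *
crop('pics/top0.png',235,170,100,70,8,'pics/c1.png')
crop('pics/top0.png',380,220,110,60,7,'pics/c2.png')
crop('pics/side0.png',235,190,75,90,6,'pics/c3.png')
crop('pics/side0.png',285,100,95,115,5,'pics/c4.png')
E
```

```text
(no output)
```

View pics/c1.png

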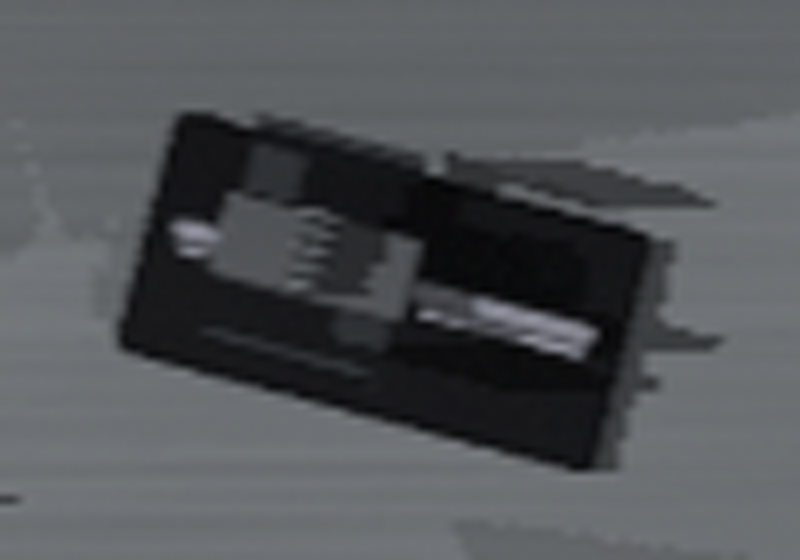

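View pics/c2.png

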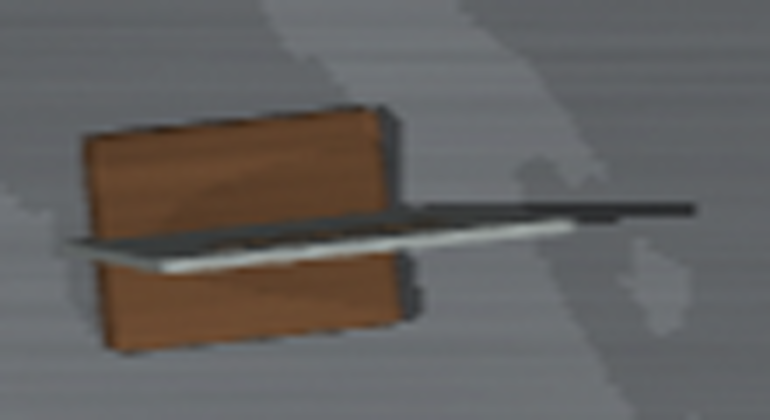

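View pics/c3.png

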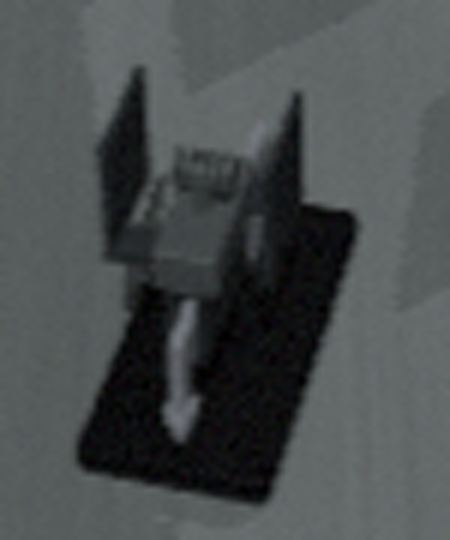

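View pics/c4.png

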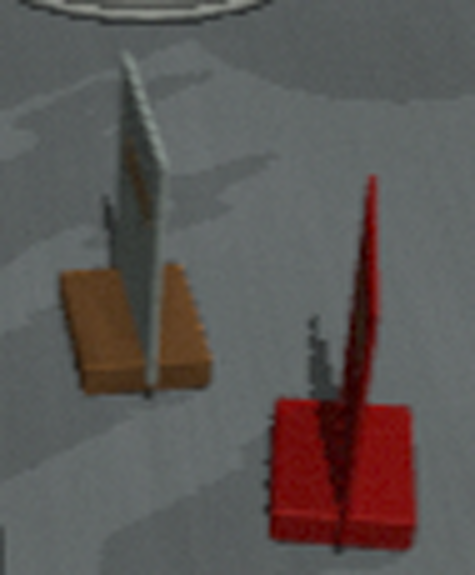

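```bash
cat >> h.py <<'E'
def un(p,x0,y0,k): return ((p[0]+.5)/k-.5+x0,(p[1]+.5)/k-.5+y0)
E
python3 - <<'E'
from h import *
np.set_printoptions(precision=4,suppress=True)
L=un((162,267),380,220,7);R=un((575,226),380,220,7)
f=un((125,52),285,100,5);n=un((163,165),285,100,5)
for a,b in((L,n),(R,f)): print(tri(('top',*a),('side',*b)), onz('top',*a,.125))
a,b=[onz('top',*q,.125) for q in(L,R)];d=a-b;print('card mid',(a+b)/2,np.linalg.norm(d),np.degrees(np.arctan2(d[1],d[0])))
def T(pts,z):
    P=[onz('top',*un(p,235,170,8),z) for p in pts];P=np.array(P);print(z,P.mean(0),[ (np.linalg.norm(P[i]-P[i-1]).round(4),np.degrees(np.arctan2(*(P[i]-P[i-1])[1::-1])).round(1)) for i in range(len(P))])
T([(190,115),(655,240),(600,468),(122,348)],.012)
T([(172,235),(592,340)],.052)
T([(228,195),(422,238),(405,318),(212,275)],.054+.024)
T([(255,120),(425,162),(375,375),(205,330)],.086+.024)
S=lambda p:un(p,235,190,6)
for z,ps in((.11,[(140,68),(103,148),(300,92)]),):
    for p in ps: print(S(p),onz('side',*S(p),z))
E
```

```text
(array([ 0.4482, -0.178 ,  0.1283]), np.float64(0.0017060962938995256)) [ 0.4472 -0.1788  0.125 ]
(array([ 0.4576, -0.2789,  0.1263]), np.float64(0.0017126645297191852)) [ 0.4567 -0.2794  0.125 ]
card mid [ 0.4519 -0.2291  0.125 ] 0.10103623308793161 95.36594968666705
0.012 [0.5424 0.0229 0.012 ] [(np.float64(0.0588), np.float64(-16.4)), (np.float64(0.1167), np.float64(-105.3)), (np.float64(0.0568), np.float64(166.0)), (np.float64(0.1191), np.float64(75.6))]
0.052 [0.5413 0.0253 0.052 ] [(np.float64(0.1004), np.float64(75.7)), (np.float64(0.1004), np.float64(-104.3))]
0.078 [0.5468 0.04   0.078 ] [(np.float64(0.0184), np.float64(-11.4)), (np.float64(0.0448), np.float64(-102.8)), (np.float64(0.0185), np.float64(167.7)), (np.float64(0.0445), np.float64(77.2))]
0.10999999999999999 [0.5468 0.0399 0.11  ] [(np.float64(0.047), np.float64(-13.5)), (np.float64(0.0381), np.float64(-104.2)), (np.float64(0.0476), np.float64(166.5)), (np.float64(0.0382), np.float64(74.9))]
(257.9166666666667, 200.91666666666666) [0.5655 0.0159 0.11  ]
(251.75, 214.25) [0.5746 0.0501 0.11  ]
(284.5833333333333, 204.91666666666666) [0.5195 0.0272 0.11  ]
```

Candidates for "tall_card" in the side view: a white card in a wooden block at (313,145), a white card in a wooden block at (307,340), and a red card at (355,175). The crop shows the first one standing high. Its top edge triangulates to z≈0.127 and it is 101 mm wide, so it is the one meant. The clip is at about (0.546, 0.040) with its x axis at −14.5°, and its plates measure 38 mm wide.

```bash
cat >> h.py <<'E'
from scipy.spatial.transform import Rotation as Ro
def delta(p,yawY):
    """tool y along world azimuth yawY deg (mod 180), tool down"""
    o=manip.get_obs();R=Ro.from_quat(o['ee_rot']);best=None
    for a in(yawY,yawY+180):
        y=np.array([np.cos(np.radians(a)),np.sin(np.radians(a)),0]);z=np.array([0,0,-1.]);x=np.cross(y,z)
        rv=(R.inv()*Ro.from_matrix(np.stack([x,y,z],1))).as_rotvec()
        if best is None or np.linalg.norm(rv)<np.linalg.norm(best): best=rv
    print('shift',R.inv().apply(np.array(p)-o['position']).round(4),'turn',best.round(4),'pos',o['position'].round(4),'F',o['ft_force'].round(1),'g',round(o['grip_width'],3),'t',o['clock'],'q',o['joint_pos'].round(2))
E
python3 -c "
from h import *
delta((.546,.0402,.20),-14.5)"
```

```text
shift [ 0.5361 -0.5136  0.0312] turn [-1.2000e-03 -6.0000e-04 -1.0399e+00] pos [ 0.1713 -0.6007  0.2306] F [-1.1  0.  -0.2] g 1.001 t 0.1 q [ 1.27  0.33 -0.06  1.46  0.02  1.35 -0.09]
```

```bash
python3 -m handwheel '[[[0.04,-0.04,0,0,0,-0.1,0.0854],[0.08,-0.08,0,0,0,-0.25,0.0854],[0.12,-0.12,0,0,0,-0.4,0.0854],[0.16,-0.16,0,0,0,-0.55,0.0854],[0.2,-0.2,0,0,0,-0.7,0.0854],[0.24,-0.24,0,0,0,-0.85,0.0854],[0.28,-0.28,0,0,0,-1.0,0.0854],[0.32,-0.315,0,0,0,-1.04,0.0854]]]'; python3 -c "
from h import *
delta((.546,.0402,.20),-14.5)"
```

```text
clock: 1.1
position: [0.3932, -0.2085, 0.2313]
ee_rot: [0.79, 0.613, -0.0, 0.0]
ft_force: [0.8, -0.7, -0.9]
grip_width: 0.998
shift [0.2788 0.0865 0.0312] turn [0.0001 0.0005 0.0032] pos [ 0.3932 -0.2085  0.2313] F [ 0.8 -0.7 -0.9] g 0.998 t 1.1 q [ 0.9  -0.05 -0.5   1.88 -0.02  1.3   0.16]
```

```bash
python3 -m handwheel '[[[0.04,0.012,0.004,0,0,0.003,0.0854],[0.08,0.025,0.008,0,0,0.003,0.0854],[0.12,0.037,0.012,0,0,0.003,0.0854],[0.16,0.05,0.016,0,0,0.003,0.0854],[0.2,0.062,0.02,0,0,0.003,0.0854],[0.24,0.075,0.026,0,0,0.003,0.0854],[0.279,0.0865,0.031,0,0,0.003,0.0854],[0.279,0.0865,0.031,0,0,0.003,0.0854]]]'
python3 - <<'E'
from h import *
delta((.546,.0402,.0753),-14.5)
for n in("side","top"): cv2.imwrite(f"pics/{n}1.png",manip.camera(n))
crop('pics/side1.png',200,130,140,160,4,'pics/s1c.png')
E
```

```text
clock: 2.1
position: [0.5465, 0.0415, 0.1995]
ee_rot: [0.79, 0.613, 0.0, -0.001]
ft_force: [0.6, -0.6, -0.8]
grip_width: 1.0
shift [-1.600e-03  1.000e-04  1.242e-01] turn [-0.0017 -0.0018  0.0019] pos [0.5465 0.0415 0.1995] F [ 0.6 -0.6 -0.8] g 1.0 t 2.1 q [ 0.5   0.27 -0.76  1.68  0.19  1.27 -0.55]
```

View pics/s1c.png

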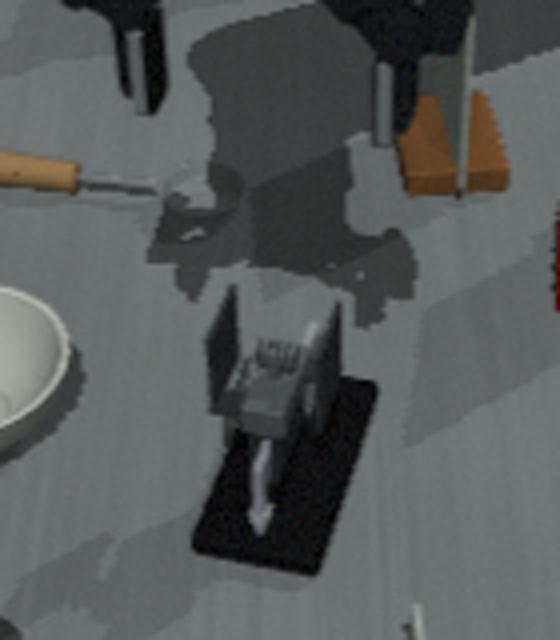

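View pics/top1.png

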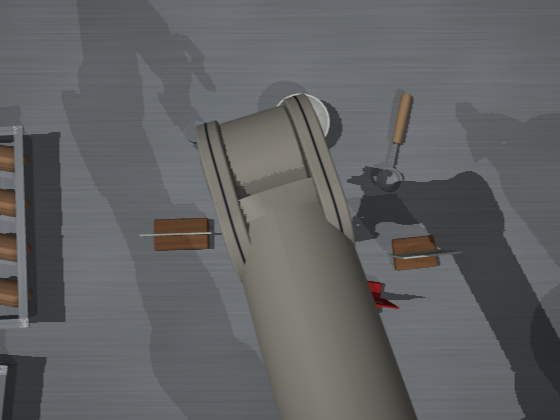

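```bash
python3 -m handwheel '[[[-0.001,0,0.03,0,0,0.002,0.0854],[-0.0016,0,0.06,-0.0017,-0.0018,0.002,0.0854],[-0.0016,0,0.08,-0.0017,-0.0018,0.002,0.0854],[-0.0016,0,0.08,-0.0017,-0.0018,0.002,0.0854]]]' 30
python3 - <<'E'
from h import *
delta((.546,.0402,.073),-14.5)
for n in("side",): cv2.imwrite(f"pics/{n}2.png",manip.camera(n))
crop('pics/side2.png',200,130,140,160,4,'pics/s2c.png')
E
```

```text
clock: 2.7
position: [0.5451, 0.0356, 0.1193]
ee_rot: [0.792, 0.61, -0.001, 0.001]
ft_force: [0.2, -0.6, -0.7]
grip_width: 0.999
shift [ 0.0048 -0.0003  0.0463] turn [-0.0003  0.0027 -0.0059] pos [0.5451 0.0356 0.1193] F [ 0.2 -0.6 -0.7] g 0.999 t 2.7 q [ 0.48  0.34 -0.74  1.77  0.26  1.12 -0.6 ]
```

View pics/s2c.png

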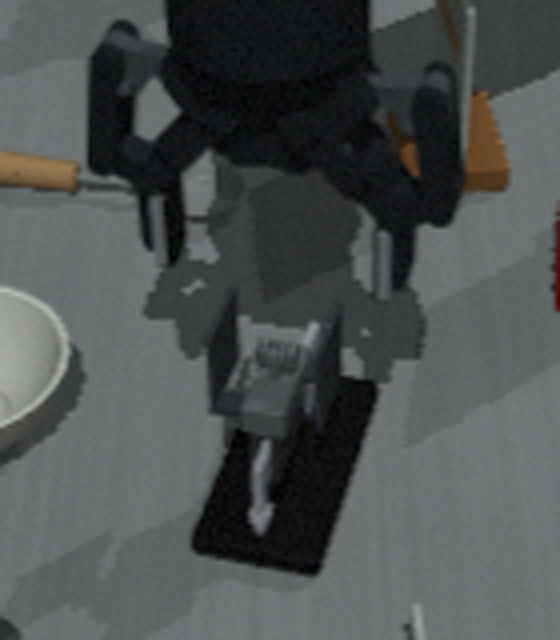

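```bash
python3 -m handwheel '[[[0.004,0,0.015,0,0,0,0.0854],[0.004,0,0.03,0,0.002,-0.004,0.0854],[0.004,0,0.03,0,0.002,-0.004,0.0854],[0.004,0,0.03,0,0.002,-0.004,0.0854]]]'
python3 - <<'E'
from h import *
delta((.546,.0402,.073),-14.5)
for n in("side",): cv2.imwrite(f"pics/{n}3.png",manip.camera(n))
crop('pics/side3.png',200,130,140,160,4,'pics/s3c.png')
E
```

```text
clock: 3.25
position: [0.5471, 0.0404, 0.0904]
ee_rot: [0.791, 0.612, 0.001, 0.001]
ft_force: [-0.2, -0.3, 0.4]
grip_width: 0.999
shift [-0.0005 -0.001   0.0174] turn [ 0.0017 -0.0002 -0.0008] pos [0.5471 0.0404 0.0904] F [-0.2 -0.3  0.4] g 0.999 t 3.25 q [ 0.46  0.38 -0.73  1.8   0.29  1.07 -0.63]
```

View pics/s3c.png

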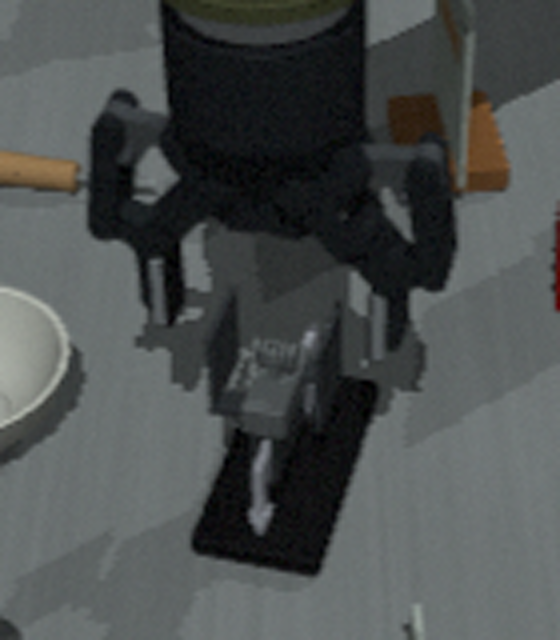

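```bash
python3 -m handwheel '[[[-0.0005,-0.001,0.009,0.001,0,0,0.0854],[-0.0005,-0.001,0.0175,0.001,0,0,0.0854],[-0.0005,-0.001,0.0175,0.001,0,0,0.0854]]]'
python3 - <<'E'
from h import *
delta((.546,.0402,.073),-14.5)
for n in("side",): cv2.imwrite(f"pics/{n}4.png",manip.camera(n))
crop('pics/side4.png',200,130,140,160,4,'pics/s4c.png')
E
```

```text
clock: 3.68
position: [0.5453, 0.04, 0.0718]
ee_rot: [0.791, 0.612, -0.0, -0.0]
ft_force: [-0.3, 0.2, 0.7]
grip_width: 1.006
shift [ 0.0004  0.0006 -0.0012] turn [-0.0008  0.0003 -0.0009] pos [0.5453 0.04   0.0718] F [-0.3  0.2  0.7] g 1.006 t 3.675 q [ 0.45  0.41 -0.72  1.81  0.31  1.04 -0.64]
```

View pics/s4c.png

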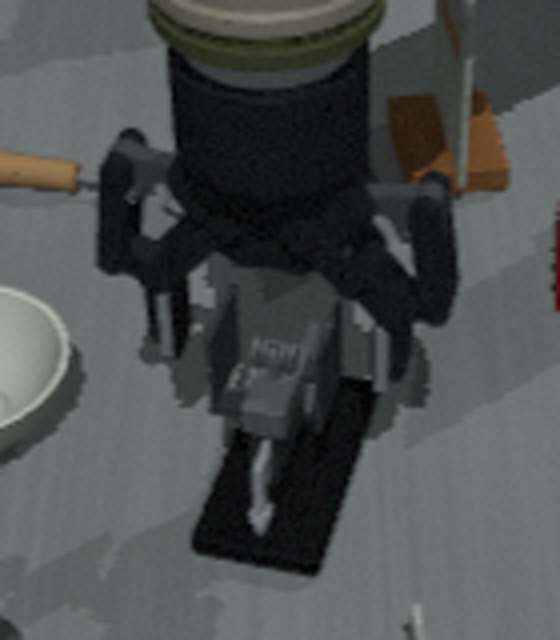

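```bash
python3 -m handwheel '[[[0,0,0,0,0,0,0.07],[0,0,0,0,0,0,0.06],[0,0,0,0,0,0,0.056],[0,0,0,0,0,0,0.054]]]' 30
python3 - <<'E'
from h import *
delta((.546,.0402,.073),-14.5)
for n in("side",): cv2.imwrite(f"pics/{n}5.png",manip.camera(n))
crop('pics/side5.png',200,130,140,160,4,'pics/s5c.png')
E
```

```text
clock: 4.22
position: [0.546, 0.0401, 0.0729]
ee_rot: [0.791, 0.612, 0.0, 0.0]
ft_force: [-1.2, -0.1, -0.1]
grip_width: 0.629
shift [ 0.0001 -0.     -0.0001] turn [ 0.0009 -0.0002 -0.0009] pos [0.546  0.0401 0.0729] F [-1.2 -0.1 -0.1] g 0.629 t 4.225 q [ 0.45  0.4  -0.72  1.81  0.31  1.04 -0.64]
```

View pics/s5c.png

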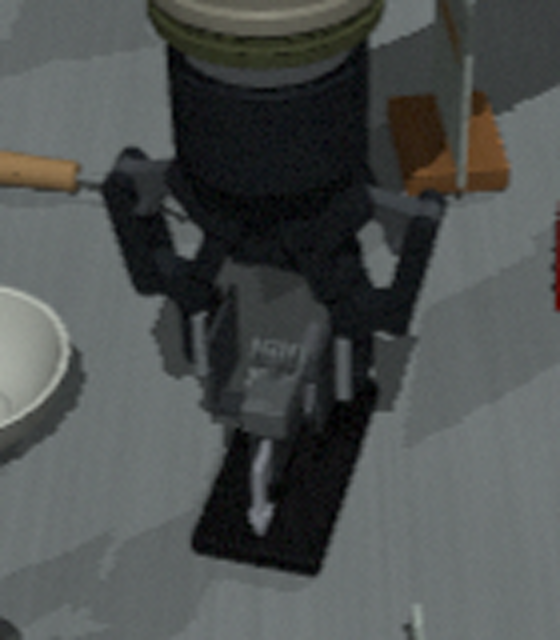

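```bash
python3 -m handwheel '[[[0,0,0,0,0,0,0.045],[0,0,0,0,0,0,0.035],[0,0,0,0,0,0,0.025],[0,0,0,0,0,0,0.02],[0,0,0,0,0,0,0.02],[0,0,0,0,0,0,0.02]]]' 30
python3 - <<'E'
from h import *
delta((.546,.0402,.073),-14.5)
for n in("side",): cv2.imwrite(f"pics/{n}6.png",manip.camera(n))
crop('pics/side6.png',200,130,140,160,4,'pics/s6c.png')
E
```

```text
clock: 5.03
position: [0.5458, 0.0401, 0.0727]
ee_rot: [0.791, 0.612, 0.0, 0.0]
ft_force: [0.5, -1.0, -0.4]
grip_width: 0.385
shift [ 0.0001  0.0002 -0.0003] turn [ 0.0004 -0.0001 -0.0009] pos [0.5458 0.0401 0.0727] F [ 0.5 -1.  -0.4] g 0.385 t 5.025 q [ 0.45  0.4  -0.72  1.81  0.31  1.04 -0.64]
```

View pics/s6c.png

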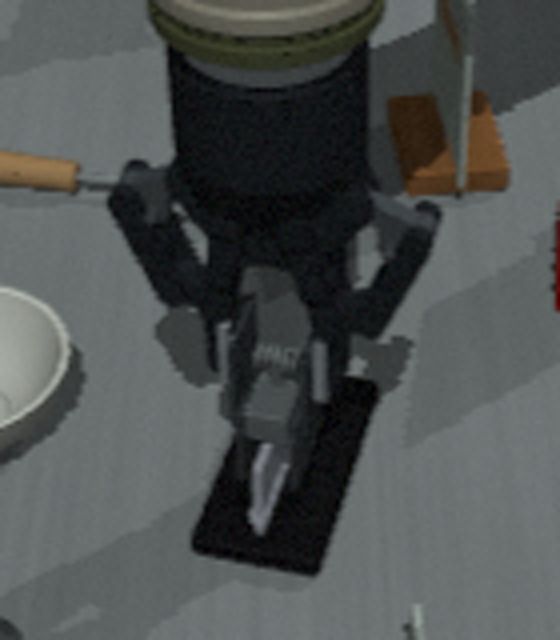

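```bash
python3 -m handwheel '[[[0,0,0,0,0,0,0.02],[0,0,0,0,0,0,0.02],[0,0,0,0,0,0,0.02]]]' 45
```

```text
clock: 5.45
position: [0.546, 0.0401, 0.0728]
ee_rot: [0.791, 0.612, 0.0, 0.0]
ft_force: [0.5, 0.1, -0.6]
grip_width: 0.374
```

```bash
python3 -m handwheel '[[[0,0,-0.01,0,0,0,0.02],[0,0,-0.025,0,0,0,0.02],[0,0,-0.045,0,0,0,0.02],[0,0,-0.07,0,0,0,0.02],[0,0,-0.1,0,0,0,0.02],[0,0,-0.13,0,0,0,0.02],[0,0,-0.155,0,0,0,0.02],[0,0,-0.155,0,0,0,0.02]]]' 45
python3 - <<'E'
from h import *
delta((.5,-0.05,.23),5.4)
for n in("side",): cv2.imwrite(f"pics/{n}7.png",manip.camera(n))
crop('pics/side7.png',180,90,180,190,3,'pics/s7c.png')
E
```

```text
clock: 6.45
position: [0.5469, 0.0405, 0.2308]
ee_rot: [0.791, 0.612, 0.002, 0.002]
ft_force: [0.2, 0.1, -1.0]
grip_width: 0.385
shift [-0.0994 -0.0227  0.0006] turn [ 5.400e-03 -1.000e-04 -3.482e-01] pos [0.5469 0.0405 0.2308] F [ 0.2  0.1 -1. ] g 0.385 t 6.45 q [ 0.51  0.24 -0.77  1.64  0.17  1.33 -0.54]
```

View pics/s7c.png

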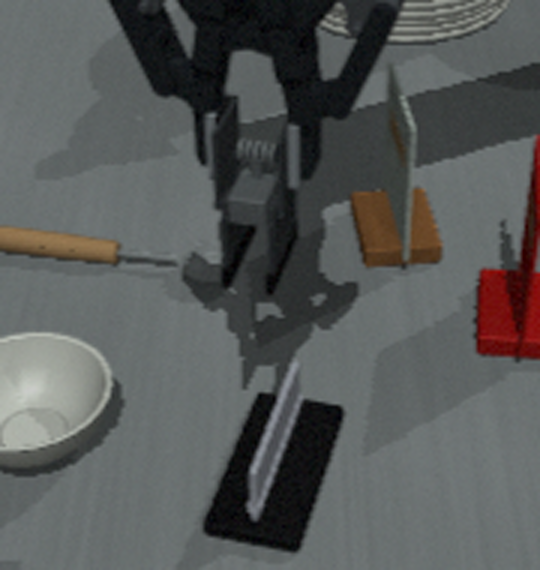

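Run:
```python
from h import *
delta((.4524,-0.2288,.24),5.4)
```

```text
shift [-0.284  -0.0232 -0.0111] turn [ 3.000e-03  2.000e-04 -3.482e-01] pos [0.5462 0.0402 0.2291] F [-0.5  0.5 -2.1] g 0.378 t 6.5 q [ 0.51  0.24 -0.77  1.64  0.17  1.33 -0.54]
```

```bash
python3 -m handwheel '[[[-0.03,-0.002,-0.005,0,0,-0.05,0.02],[-0.07,-0.006,-0.01,0,0,-0.1,0.02],[-0.11,-0.009,-0.011,0,0,-0.15,0.02],[-0.15,-0.012,-0.011,0,0,-0.2,0.02],[-0.19,-0.016,-0.011,0,0,-0.25,0.02],[-0.23,-0.019,-0.011,0,0,-0.3,0.02],[-0.265,-0.022,-0.011,0,0,-0.348,0.02],[-0.284,-0.023,-0.011,0,0,-0.348,0.02]]]' 45;python3 -m handwheel '[[[0,0,0,0,0,0,0.02],[0,0,0,0,0,0,0.02]]]';  python3 - <<'E'
from h import *
for n in("side","top"): cv2.imwrite(f"pics/{n}8.png",manip.camera(n))
delta((.4524,-0.2288,.24),5.4)
crop('pics/side8.png',270,40,90,150,4,'pics/s8c.png')
E
```

```text
clock: 7.5
position: [0.451, -0.2306, 0.2379]
ee_rot: [0.674, 0.739, -0.0, -0.0]
ft_force: [0.5, -0.0, -1.1]
grip_width: 0.379
clock: 7.75
position: [0.4528, -0.2274, 0.2386]
ee_rot: [0.673, 0.74, 0.001, 0.0]
ft_force: [-0.7, 0.3, -0.9]
grip_width: 0.379
shift [-0.0012 -0.0005 -0.0013] turn [ 0.0009 -0.0001  0.0017] pos [ 0.4528 -0.2275  0.2387] F [ 0.6 -0.2 -1. ] g 0.376 t 7.85 q [ 0.94  0.11 -0.6   1.73  0.06  1.32  0.42]
```

View pics/s8c.png

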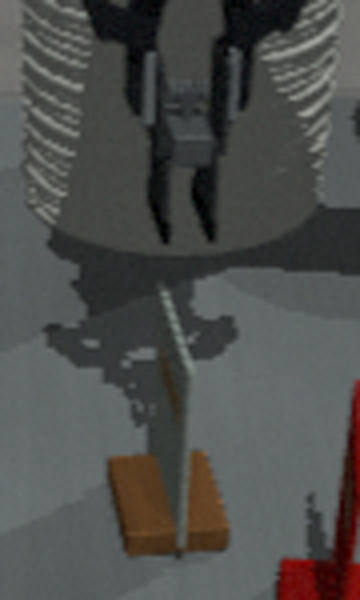

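View pics/top8.png

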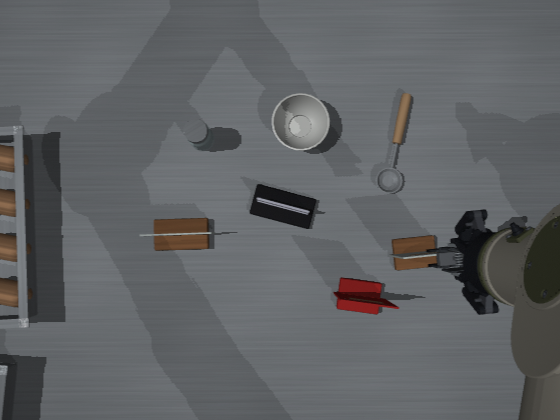

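Run:
```python
from h import *
crop('pics/side8.png',290,50,50,70,9,'pics/s8d.png')
crop('pics/top8.png',385,225,85,60,9,'pics/t8d.png')
t=np.radians(5.4);X=np.array([np.cos(t),np.sin(t),0]);Y=np.array([-np.sin(t),np.cos(t),0])
P=np.array([.4528,-.2275,0])
for zo in(.185,.190,.195):
    for nm,x,y,z in(('lipL',.013,.026,0),('lipR',-.013,.026,0),('lipLfar',.013,-.026,0),('plateLtopnear',.014,.019,.086),('plateRbotnear',-.014,.019,.042)):
        p=proj('side',P+X*x+Y*y+[0,0,zo+z]);print(zo,nm,p.round(1),((p-[290,50]+.5)*9-.5).round(0))
```

```text
0.185 lipL [310.8 102.3] [191. 475.]
0.185 lipR [323.5 101.6] [306. 468.]
0.185 lipLfar [306.9  90.9] [156. 372.]
0.185 plateLtopnear [311.5  58.6] [198.  82.]
0.185 plateRbotnear [324.7  80.2] [316. 276.]
0.19 lipL [310.9 100. ] [192. 454.]
0.19 lipR [323.7  99.3] [307. 448.]
0.19 lipLfar [306.9  88.6] [157. 352.]
0.19 plateLtopnear [311.7  56. ] [199.  58.]
0.19 plateRbotnear [324.9  77.7] [318. 254.]
0.195 lipL [311.   97.7] [193. 433.]
0.195 lipR [323.8  97. ] [309. 427.]
0.195 lipLfar [307.   86.4] [157. 331.]
0.195 plateLtopnear [311.8  53.3] [200.  34.]
0.195 plateRbotnear [325.   75.3] [319. 231.]
```

View pics/s8d.png

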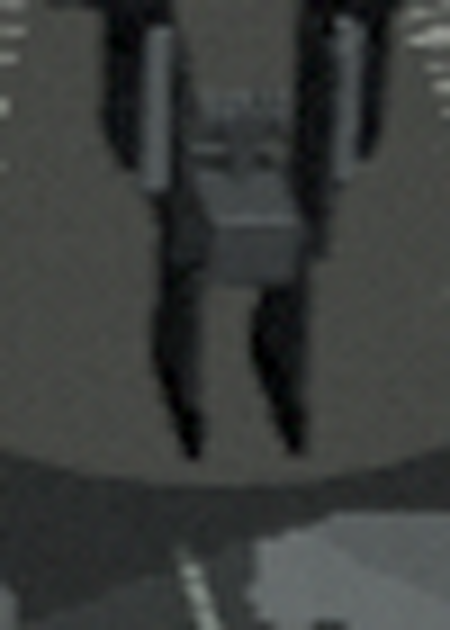

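View pics/t8d.png

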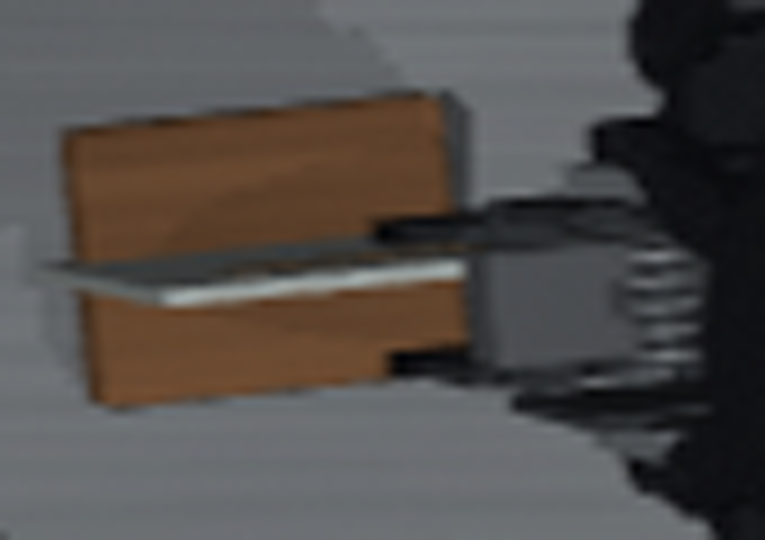

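The lips appear only 18–21 mm apart, so the clip is not fully open. I'll squeeze harder before lowering it.

```bash
python3 -m handwheel '[[[0,0,0,0,0,0,0.0],[0,0,0,0,0,0,0.0],[0,0,0,0,0,0,0.0],[0,0,0,0,0,0,0.0]]]' 70;  python3 - <<'E'
from h import *
for n in("side","top"): cv2.imwrite(f"pics/{n}9.png",manip.camera(n))
delta((.4524,-0.2288,.24),5.4)
crop('pics/side9.png',290,50,50,70,8,'pics/s9d.png')
crop('pics/top9.png',385,225,85,60,9,'pics/t9d.png')
E
```

```text
clock: 8.35
position: [0.4522, -0.229, 0.2388]
ee_rot: [0.673, 0.74, 0.0, 0.0]
ft_force: [0.1, -0.6, -0.8]
grip_width: 0.372
shift [ 0.0002  0.0002 -0.0012] turn [ 0.0008  0.0002 -0.0002] pos [ 0.4522 -0.229   0.2388] F [-0.4 -0.1 -1. ] g 0.372 t 8.45 q [ 0.94  0.11 -0.6   1.73  0.06  1.32  0.43]
```

View pics/s9d.png

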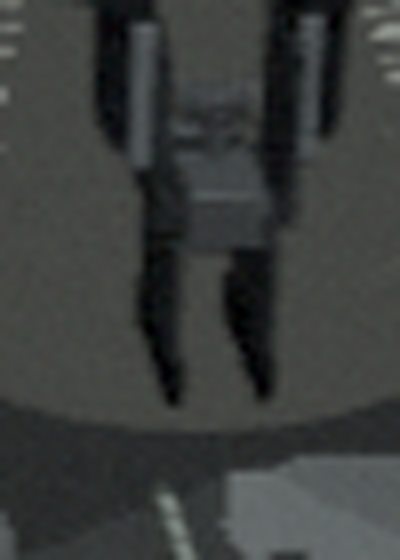

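View pics/t9d.png

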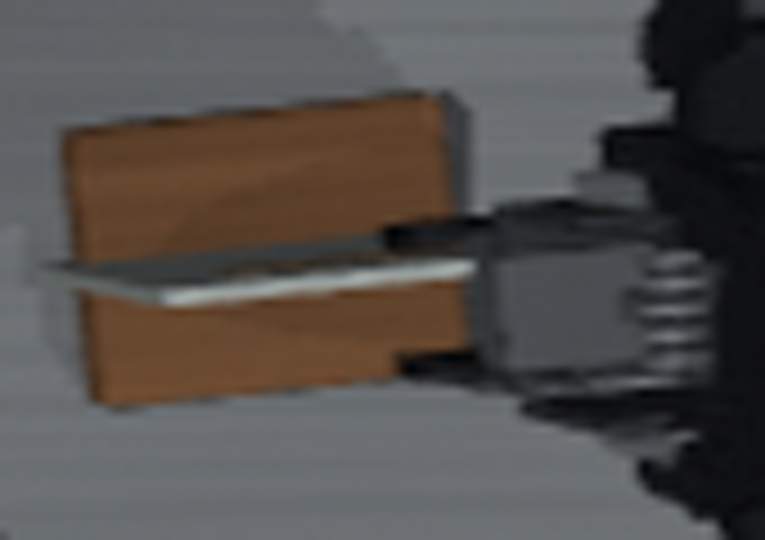

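Run:
```python
from h import *
np.set_printoptions(linewidth=220)
for n in(8,9):
    im=cv2.imread(f'pics/top{n}.png').astype(int)
    print(n);
    for u in(427,428,429,430,431): print(u,im[246:272,u,2])
    im=cv2.imread(f'pics/side{n}.png').astype(int)
    for v in(96,97,98,99,100): print('s',v,im[v,304:332,2])
```

```text
8
427 [ 94  93  92  48   9  11  44  61  73 152 131  97  98  98  96  97  98 107  87  87  83  80 107 104 104 108]
428 [ 94  94  91  41  12  14  39  62  85 152 123  97  98  99  95  97  98 104  41  41  41  87 107 105 104 108]
429 [ 94  93  91  29  20  17  40  51  95 152 123  97  99  98  95  97  99 100   8   9  15  91 107 104 104 108]
430 [ 94  94  91  22  28  23  44  54 106 151 116  98  98  98  96  98  99  97  11  16  21  87 108 104 104 108]
431 [ 95  94  92  16  30  26  48  55 106 151 109  98  98  97  97  98  98  87  11  20  25  99 107 104 104 108]
s 96 [68 69 69 69 58 28  0  4 35 61 68 70 69 65 71 58 29  7  9 21 51 72 71 71 70 70 70 69]
s 97 [70 72 72 69 58 30  6  8 36 60 69 70 71 72 71 68 52  7  2 28 54 72 71 69 69 72 69 68]
s 98 [69 69 69 70 69 55  0  9 32 62 68 69 67 71 70 73 57 31  2 23 55 67 69 68 68 66 69 69]
s 99 [70 67 67 71 70 61 26  5 44 71 68 72 68 69 69 68 72 55  8 28 55 71 70 69 72 67 67 70]
s 100 [70 71 70 67 73 64 41  9 49 66 70 71 72 69 70 66 72 59 41 44 58 68 66 71 70 69 68 68]
9
427 [ 94  94  92  91  49  32  43  61  73 151 130  97  97  98  95  97  98 106 107 107 101  
[... 215 characters left out ...]
 46  85 107 104 104 108]
430 [ 94  93  92  69  16  18  26  54 106 151 117  97  98  99  96  97  99  97  54  10  14  76 107 104 104 108]
431 [ 95  93  92  60  24  25  31  55 105 151 110  98  98  98  97  98  99  98  45  15  18  64 107 104 104 108]
s 96 [69 69 67 70 62 41  4  1 24 54 67 67 69 69 67 69 49  4  7 19 45 69 69 70 70 67 68 72]
s 97 [67 70 71 69 71 52  8 12 27 58 71 69 69 69 69 72 58 33  4 16 48 73 69 69 68 68 68 68]
s 98 [70 67 68 69 67 59 29 11 27 56 66 71 70 70 69 71 68 55  5 16 49 72 68 72 69 71 70 67]
s 99 [69 72 69 69 68 63 38  0 33 64 69 69 69 70 68 71 66 56 21 30 57 71 69 69 71 73 72 70]
s 100 [69 69 68 67 69 68 57 24 42 64 71 71 69 72 69 72 67 65 53 56 70 69 66 68 67 68 69 69]
```

```bash
python3 -m handwheel '[[[0,0,0,0,0,0,0.0],[0,0,0,0,0,0,0.0],[0,0,0,0,0,0,0.0],[0,0,0,0,0,0,0.0]]]' 110;  python3 - <<'E'
from h import *
np.set_printoptions(linewidth=220)
for n in("side","top"): cv2.imwrite(f"pics/{n}10.png",manip.camera(n))
delta((.4524,-0.2288,.24),5.4)
for n in(9,10):
    im=cv2.imread(f'pics/top{n}.png').astype(int)
    print(n);
    for u in(427,428,429,430,431,432): print(u,im[246:272,u,2])
E
```

```text
clock: 8.95
position: [0.4522, -0.229, 0.2388]
ee_rot: [0.673, 0.74, 0.0, 0.0]
ft_force: [-0.5, 0.8, -1.3]
grip_width: 0.354
shift [ 0.0002  0.0002 -0.0013] turn [ 0.0008  0.0001 -0.0002] pos [ 0.4522 -0.229   0.2387] F [-0.7  0.2 -0.5] g 0.353 t 9.05 q [ 0.94  0.11 -0.6   1.73  0.06  1.32  0.43]
9
427 [ 94  94  92  91  49  32  43  61  73 151 130  97  97  98  95  97  98 106 107 107 101  81 107 104 104 109]
428 [ 94  93  92  90  10   9  18  63  85 152 123  97  98  98  95  97  99 105  86  88  85  83 107 104 104 108]
429 [ 94  93  92  81  10  15  23  50  95 151 123  98  98  98  95  98  99 101  55  43  46  85 107 104 104 108]
430 [ 94  93  92  69  16  18  26  54 106 151 117  97  98  99  96  97  99  97  54  10  14  76 107 104 104 108]
431 [ 95  93  92  60  24  25  31  55 105 151 110  98  98  98  97  98  99  98  45  15  18  64 107 104 104 108]
432 [ 95  94  91  48  27  30  37  55 118 151 103  98  98  98  97  98  99  99  31  18  22  66 107 104 104 108]
10
427 [ 93  93  92  91  54  23  32  61  73 151 130  96  98  98  96  96  98 106 107 107 101  80 107 105 104 108]
428 [ 94  93  92  91  30  11  10  58  85 152 123  97  98  99  95  97  99 104  86  82  84  86 107 104 105 108]
429 [ 94  93  91  91  21  13  14  40  95 151 123  97  98  98  95  97  98 100  55  23  46  90 107 104 104 108]
430 [ 94  93  92  91  14  19  16  51 106 151 117  98  99  98  96  98  99  98  45  10  13  76 107 104 105 108]
431 [ 96  93  92  91  15  26  22  55 106 152 109  99  99  98  97  98  99  98  30  17  18  64 107 104 104 107]
432 [ 95  94  92  81  18  30  30  56 118 151 103  98  98  98  97  98  99  99  23  20  24  78 107 104 104 108]
```

```bash
python3 -m handwheel '[[[0,0,0,0,0,0,0.036],[0,0,0,0,0,0,0.036],[0,0,0,0,0,0,0.036],[0,0,0,0,0,0,0.036]]]' 60;  python3 - <<'E'
from h import *
np.set_printoptions(linewidth=220)
for n in("side","top"): cv2.imwrite(f"pics/{n}11.png",manip.camera(n))
delta((.4524,-0.2288,.24),5.4)
for n in(10,11):
    im=cv2.imread(f'pics/top{n}.png').astype(int)
    print(n);
    for u in(427,428,429,430,431,432): print(u,im[246:272,u,2])
    im=cv2.imread(f'pics/side{n}.png').astype(int)
    for v in(96,97,98,99,100): print('s',v,im[v,304:332,2])
E
```

```text
clock: 9.55
position: [0.4522, -0.229, 0.2387]
ee_rot: [0.673, 0.74, 0.0, 0.0]
ft_force: [-0.8, 0.5, -1.4]
grip_width: 0.421
shift [ 0.0002  0.0002 -0.0013] turn [ 0.0007  0.0001 -0.0002] pos [ 0.4522 -0.229   0.2387] F [-0.5  0.7 -1.3] g 0.42 t 9.65 q [ 0.94  0.11 -0.6   1.73  0.06  1.32  0.43]
10
427 [ 93  93  92  91  54  23  32  61  73 151 130  96  98  98  96  96  98 106 107 107 101  80 107 105 104 108]
428 [ 94  93  92  91  30  11  10  58  85 152 123  97  98  99  95  97  99 104  86  82  84  86 107 104 105 108]
429 [ 94  93  91  91  21  13  14  40  95 151 123  97  98  98  95  97  98 100  55  23  46  90 107 104 104 108]
430 [ 94  93  92  91  14  19  16  51 106 151 117  98  99  98  96  98  99  98  45  10  13  76 107 104 105 108]
431 [ 96  93  92  91  15  26  22  55 106 152 109  99  99  98  97  98  99  98  30  17  18  64 107 104 104 107]
432 [ 95  94  92  81  18  30  30  56 118 151 103  98  98  98  97  98  99  99  23  20  24  78 107 104 104 108]
s 96 [71 67 67 70 68 51  8 15 15 49 70 70 68 71 66 69 52 11  0 21 52 68 70 71 71 69 67 70]
s 97 [68 68 66 69 72 58 30  7 18 50 72 69 72 70 6
[... 734 characters left out ...]
 31 110 107 104 105 108]
431 [ 95  94  92  91  24  24  22  48 106 151 109  98  99  98  97  98  98  75   8  15  23 109 107 104 104 108]
432 [ 95  94  92  91  14  29  27  52 117 151 102  98  99  98  97  99  98  64  10  20  25 110 107 104 104 108]
s 96 [69 68 69 70 70 57 27 13  1 46 69 69 68 68 69 61 43  6  2 36 60 69 72 68 70 69 67 68]
s 97 [66 69 69 70 70 60 32  2 16 50 68 74 72 69 70 74 54 11  1 31 62 69 68 69 70 70 70 70]
s 98 [72 70 69 69 68 71 54 17  9 50 68 71 68 68 68 69 59 31  9 35 64 66 69 71 68 68 70 71]
s 99 [70 71 68 67 68 70 59 29 22 48 69 69 70 70 70 70 69 54 23 42 67 71 72 71 70 67 69 69]
s 100 [68 67 68 71 68 71 66 51 42 59 71 71 73 67 71 68 72 68 67 69 73 67 69 71 71 67 69 69]
```

Run:
```python
from h import *
im=cv2.imread('pics/side10.png')[20:110,275:355].astype(float)
im=np.clip(im*2.2,0,255).astype(np.uint8)
a=cv2.resize(im,None,fx=6.5,fy=6.5,interpolation=cv2.INTER_CUBIC);cv2.imwrite('pics/s10e.png',a)
im=cv2.imread('pics/side7.png')[85:195,210:310].astype(float)
im=np.clip(im*2.2,0,255).astype(np.uint8)
a=cv2.resize(im,None,fx=5.4,fy=5.4,interpolation=cv2.INTER_CUBIC);cv2.imwrite('pics/s7e.png',a)
im=cv2.imread('pics/top10.png')[215:305,415:525].astype(float)
im=np.clip(im*2.5,0,255).astype(np.uint8)
a=cv2.resize(im,None,fx=6.5,fy=6.5,interpolation=cv2.INTER_CUBIC);cv2.imwrite('pics/t10e.png',a)
```

```text
(no output)
```

View pics/s10e.png

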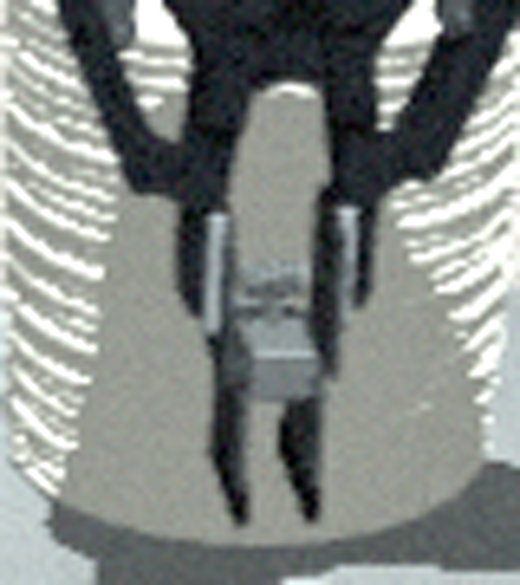

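View pics/s7e.png

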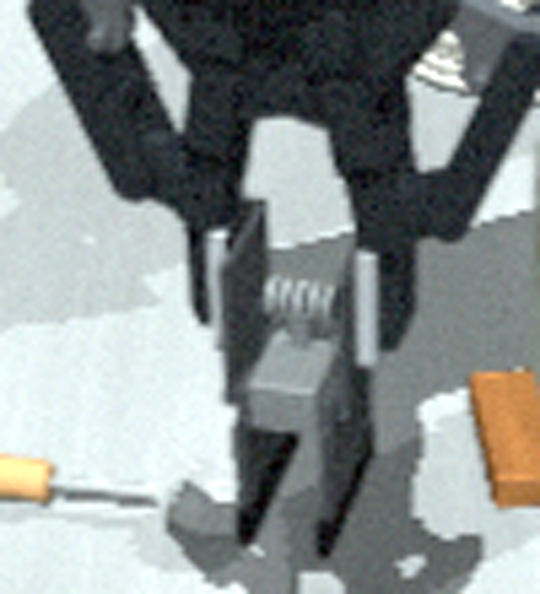

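View pics/t10e.png

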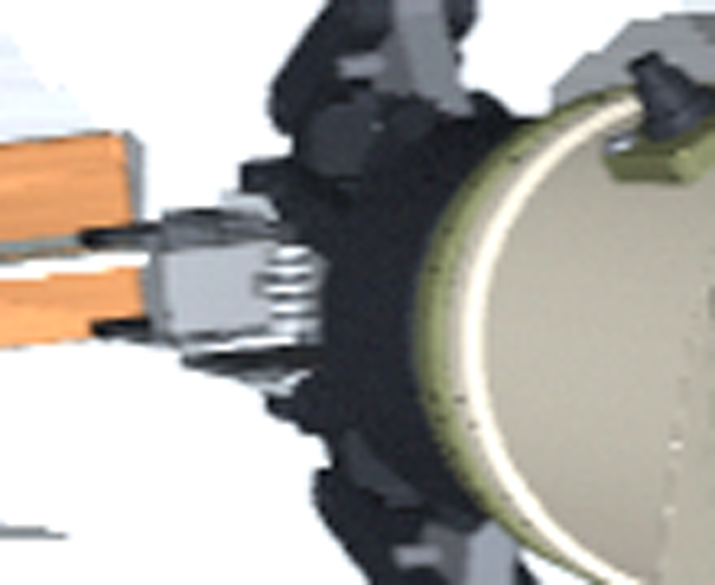

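Run:
```python
from h import *
U=lambda p:un(p,210,85,5.4)
for A,B in(((247,543),(319,555)),((238,543),(331,553))):
    a=onz('side',*U(A),.182);b=onz('side',*U(B),.182);t=np.radians(-14.5);X=np.array([np.cos(t),np.sin(t),0]);print(a,b,(a-b)@X)
im=cv2.imread('pics/side7.png').astype(int)
np.set_printoptions(linewidth=220)
for v in range(176,190): print(v,im[v,248:280,2])
```

```text
[0.56476438 0.06343773 0.182     ] [0.54429913 0.06923927 0.182     ] 0.021265970639997658
[0.56731437 0.06339485 0.182     ] [0.5409331  0.06839101 0.182     ] 0.02679190221853658
176 [ 82 110 113 111 110  88  39  30  23  20   4   8  17  44  59  57  53  47  45  45  44  40  33  27  26  20   7  13  32  47  47  48]
177 [ 57  88 110 112 107  86  39  31  27  15   6  14  35  49  51  45  43  47  46  45  46  42  31  29  22  13   7  26  42  43  44  43]
178 [60 60 60 58 59 51 43 24 16  7  2 18 46 57 51 48 48 45 43 43 43 38 33 28 19  8 13 31 45 45 48 46]
179 [59 59 56 62 61 46 24 18 16 13  5 35 54 55 45 46 46 44 43 44 42 35 32 28 17 13 23 40 46 45 46 45]
180 [59 61 57 58 60 47 15  9 12  8 14 39 56 53 47 46 42 42 42 44 38 37 32 27 13 12 40 48 44 45 46 47]
181 [59 59 57 59 54 45 14  1  4  5 28 51 58 60 55 47 48 45 46 45 36 20 21 21  9 11 38 48 41 46 42 49]
182 [62 55 59 61 59 42 17  8  5 18 38 55 59 57 53 49 46 44 46 40 30 14  6 12  9 27 46 43 44 45 50 45]
183 [55 55 57 56 55 42 10  3  5 28 53 56 60 61 58 52 41 47 42 41 30 11 12 11  7 34 45 47 47 46 45 45]
184 [43 42 43 41 42 38 16 14 15 40 59 60 60 58 53 47 45 47 44 45 30  2  6  8 26 40 47 48 43 44 47 44]
185 [43 44 46 41 45 37 25 16 35 55 60 58 62 57 55 48 46 47 45 42 29 14 14 15 36 41 44 47 46 45 44 43]
186 [45 50 48 45 46 45 46 45 78 92 64 61 62 59 59 56 47 45 47 43 34  0 10 23 42 46 42 46 48 47 45 43]
187 [47 43 42 45 48 44 52 62 62 81 88 58 61 59 57 54 45 47 39 45 34 14 11 37 49 46 50 46 45 43 45 44]
188 [45 47 46 50 44 49 50 58 60 57 59 59 61 59 54 45 45 47 45 44 42 33 34 43 47 44 44 43 47 45 45 46]
189 [45 46 44 47 54 61 62 58 61 61 56 59 61 58 62 50 44 48 46 41 44 49 46 45 43 49 47 48 45 42 43 48]
```

Run:
```python
from h import *
from scipy.optimize import brentq
t=np.radians(5.4);X=np.array([np.cos(t),np.sin(t),0]);Y=np.array([-np.sin(t),np.cos(t),0])
P=np.array([.4522,-.229,0])
for x in(.017,-.017):
  for row in(52.3,71.5): print(x,row,brentq(lambda z:proj('side',P+X*x+Y*.011+[0,0,z])[1]-row,.1,.5))
for y in(.019,0,-.019): print(y,(proj('side',P+X*.017+Y*y+[0,0,.19+.086])-[275,20])*6.5)
# s7
t=np.radians(-14.5);X=np.array([np.cos(t),np.sin(t),0]);Y=np.array([-np.sin(t),np.cos(t),0])
P=np.array([.5465,.0403,0])
for y in(.019,0,-.019):
  for z in(.086,.042): print(y,z,(proj('side',P+X*.017+Y*y+[0,0,.181+z])-[210,85])*5.4,(proj('side',P-X*.017+Y*y+[0,0,.181+z])-[210,85])*5.4)
for row in(85+230/5.4,85+347/5.4):print('padL',brentq(lambda z:proj('side',P+X*.017+Y*.011+[0,0,z])[1]-row,.1,.5)-.181)
```

```text
0.017 52.3 0.2795517307266132
0.017 71.5 0.24213620872860891
-0.017 52.3 0.2780112464043977
-0.017 71.5 0.24042912013139903
0.019 [229.74361962 232.49960607]
0 [219.6192894  208.14329228]
-0.019 [209.85658369 184.65694617]
0.019 0.086 [219.53282105 263.20522594] [345.49476377 279.15786675]
0.019 0.042 [228.26506844 402.80979455] [348.27425267 419.48476117]
0 0.086 [240.54499339 226.98996377] [363.74978395 242.16847696]
0 0.042 [248.10635715 365.15346743] [365.6100671  381.05928556]
-0.019 0.086 [260.59404333 192.43467895] [381.15912536 206.89265097]
-0.019 0.042 [267.07949369 329.14478643] [382.17962838 344.33223848]
padL 0.09132149159196595
padL 0.05501892390449056
```

Run:
```python
from h import *
im=cv2.imread('pics/side7.png')[85:195,210:310].astype(float)
im=np.clip(im*2.2,0,255).astype(np.uint8);k=5.4
t=np.radians(-14.5);X=np.array([np.cos(t),np.sin(t),0]);Y=np.array([-np.sin(t),np.cos(t),0])
P=np.array([.5465,.0403,.181])
outs=[]
for s in(.0075,.0105):
    a=cv2.resize(im,None,fx=k,fy=k,interpolation=cv2.INTER_CUBIC)[150:]
    for sg in(1,-1):
        f=lambda x,y,z:np.int32(((proj('side',P+X*x+Y*y+[0,0,z])-[210,85]+.5)*k-.5)-[0,150])
        w=sg*(.025-s);q=np.array([f(w,y,z) for y,z in((.019,.042),(.019,.086),(-.019,.086),(-.019,.042))])
        cv2.polylines(a,[q],True,(0,0,255) if sg>0 else (0,255,255),1)
        w=sg*(.002+s);q=np.array([f(w,y,z) for y,z in((.026,0),(.026,.03),(-.026,.03),(-.026,0))])
        cv2.polylines(a,[q],True,(0,255,0) if sg>0 else (255,255,0),1)
    outs.append(a[:,130:520])
cv2.imwrite('pics/ov.png',np.hstack(outs))
```

```text
(no output)
```

View pics/ov.png

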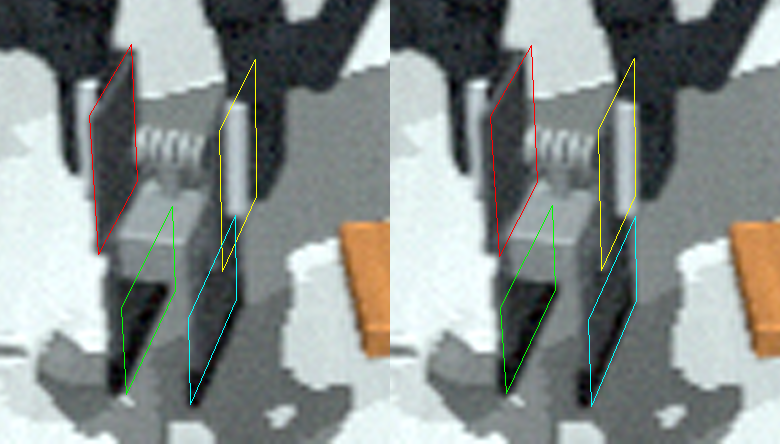

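Run:
```python
from h import *
ims=[]
for n,(x,y) in((4,(230,195)),(5,(235,195)),(7,(238,120)),(10,(295,40)),(11,(295,40))):
    im=cv2.imread(f'pics/side{n}.png')[y:y+40,x:x+ (75 if n<6 else 50)].astype(float)
    im=np.clip(im*2.2,0,255).astype(np.uint8)
    np.set_printoptions(linewidth=250)
    g=im[:,:,1]
    print(n); 
    for r in range(4,36,6): print(y+r,x,g[r].tolist())
```

```text
4
199 230 [248, 250, 233, 167, 79, 48, 50, 39, 39, 35, 52, 57, 39, 59, 46, 37, 90, 202, 255, 253, 224, 151, 138, 143, 145, 138, 136, 143, 140, 136, 134, 136, 140, 140, 123, 112, 105, 107, 107, 105, 110, 107, 112, 112, 101, 96, 99, 110, 123, 134, 110, 74, 48, 46, 44, 15, 57, 50, 48, 41, 50, 46, 61, 55, 44, 50, 37, 41, 37, 48, 44, 46, 66, 79, 72]
205 230 [244, 244, 248, 253, 248, 233, 156, 35, 66, 151, 204, 169, 85, 39, 33, 28, 17, 160, 237, 242, 248, 255, 255, 215, 136, 132, 103, 81, 59, 105, 140, 136, 138, 132, 134, 121, 116, 116, 138, 138, 132, 138, 140, 138, 145, 134, 138, 138, 134, 138, 136, 138, 143, 125, 96, 110, 134, 136, 140, 125, 48, 50, 39, 41, 52, 48, 44, 50, 57, 46, 41, 48, 46, 52, 33]
211 230 [246, 253, 253, 250, 255, 255, 215, 114, 52, 107, 169, 198, 156, 33, 37, 28, 33, 105, 204, 255, 211, 138, 129, 112, 88, 61, 63, 63, 55, 90, 132, 138, 136, 136, 132, 132, 129, 134, 140, 136, 134, 138, 134, 138, 147, 138, 136, 165, 178, 160, 136, 149, 149, 92, 59, 101, 134, 132, 136, 134, 193, 248, 226, 165, 116, 88, 52, 52, 41, 50, 41, 37, 66, 178, 248]
217 230 [253, 253, 248, 242, 20
[... 6823 characters left out ...]
28, 46, 37, 48, 136, 187, 158, 88, 52, 85, 118, 129, 123, 121, 118, 123, 123, 116, 121, 127, 145, 147, 81, 26, 39, 52, 81, 143, 191, 151, 63, 17, 94, 140, 156, 151, 156, 154, 156, 158, 202, 233, 178, 167]
68 295 [151, 158, 149, 156, 156, 154, 158, 136, 101, 90, 145, 184, 151, 55, 57, 59, 103, 121, 129, 134, 96, 110, 127, 112, 118, 127, 92, 88, 61, 46, 37, 63, 103, 156, 184, 167, 158, 160, 156, 162, 154, 156, 158, 149, 158, 156, 160, 156, 158, 242]
74 295 [154, 154, 151, 156, 151, 156, 156, 154, 158, 158, 156, 136, 92, 39, 57, 79, 94, 74, 103, 136, 145, 125, 99, 121, 143, 129, 127, 134, 123, 101, 37, 57, 114, 156, 158, 154, 154, 151, 158, 154, 151, 151, 160, 154, 151, 162, 151, 151, 156, 167]
```

Run:
```python
from h import *
from scipy.optimize import brentq
def D(P,yaw,z,dpx):
    t=np.radians(yaw);X=np.array([np.cos(t),np.sin(t),0]);Y=np.array([-np.sin(t),np.cos(t),0]);P=np.array([P[0],P[1],z])+Y*.011
    return brentq(lambda d:(proj('side',P-X*d/2)-proj('side',P+X*d/2))[0]-dpx,.01,.2)*1e3
print(4,D((.546,.040),-14.5,.0727+.0187+.013,54.0))
print(5,D((.546,.040),-14.5,.0727+.0187+.005,35.9))
print(7,D((.5465,.0403),-14.5,.2308+.0187,28.2))
print(10,D((.4522,-.229),5.4,.2388+.0187,20.8))
print(11,D((.4522,-.229),5.4,.2388+.0187,22.9))
```

```text
4 93.88316698112376
5 62.89256726607802
7 42.301358158495155
10 40.55133594429184
11 44.64542911031138
```

```bash
cat >> h.py <<'E'
def cen(row,lo,hi,bg):
    w=np.clip(bg-row[lo:hi].astype(float),0,None);w[w<15]=0;return (w*np.arange(lo,hi)).sum()/w.sum(), w.sum()/bg
def lips(side):
    g=side[:,:,2].astype(float);out=[]
    for v in range(95,100):
        a,b=cen(g[v],305,315,69),cen(g[v],317,328,69);out.append((a[0],b[0],b[0]-a[0],a[1],b[1]))
    return np.array(out).round(2)
E
python3 -m handwheel '[[[0,0,0,0,0,0,0.02],[0,0,0,0,0,0,0.02],[0,0,0,0,0,0,0.02],[0,0,0,0,0,0,0.02]]]' 40;  python3 - <<'E'
from h import *
for n in("side","top"): cv2.imwrite(f"pics/{n}12.png",manip.camera(n))
delta((.4524,-0.2288,.24),5.4)
for n in(8,9,10,11,12): print(n,lips(cv2.imread(f'pics/side{n}.png'))[:,2],lips(cv2.imread(f'pics/side{n}.png')).mean(0))
E
```

```text
clock: 10.15
position: [0.4522, -0.229, 0.2387]
ee_rot: [0.673, 0.74, 0.0, 0.0]
ft_force: [-0.8, 0.4, -0.5]
grip_width: 0.384
shift [ 0.0002  0.0002 -0.0013] turn [ 0.0007  0.0002 -0.0002] pos [ 0.4522 -0.229   0.2387] F [ 0.3  1.1 -1.5] g 0.383 t 10.25 q [ 0.94  0.11 -0.6   1.73  0.06  1.32  0.43]
8 [11.79 11.31 11.43 11.25 11.54] [310.494 321.958  11.464   2.644   2.624]
9 [11.36 11.18 11.64 11.66 11.41] [310.796 322.248  11.45    2.516   2.48 ]
10 [11.13 10.97 11.02 11.06 10.72] [311.136 322.12   10.98    2.626   2.622]
11 [10.32 10.19 10.41 10.4  10.31] [311.45  321.778  10.326   2.362   2.29 ]
12 [11.36 11.83 11.73 11.6  11.81] [310.742 322.408  11.666   2.454   2.37 ]
```

Run:
```python
from h import *
np.set_printoptions(precision=4,suppress=True)
f=un((125,52),285,100,5);n=un((163,165),285,100,5)
for q in(n,f): print('side card',q,onz('side',*q,.125))
print('side lips near mid',onz('side',316.57,98,.19))
# refine card edges in side: rows
g=cv2.imread('pics/side12.png')
cv2.imwrite('pics/x12.png',cv2.resize(np.clip(g[85:140,295:335]*1.8,0,255).astype(np.uint8),None,fx=10,fy=10,interpolation=cv2.INTER_CUBIC))
g=cv2.imread('pics/top12.png')
cv2.imwrite('pics/y12.png',cv2.resize(np.clip(g[235:280,395:475]*1.8,0,255).astype(np.uint8),None,fx=9,fy=9,interpolation=cv2.INTER_CUBIC))
```

```text
side card (317.2, 132.6) [ 0.4485 -0.1836  0.125 ]
side card (309.6, 110.0) [ 0.4582 -0.2815  0.125 ]
side lips near mid [ 0.4512 -0.2088  0.19  ]
```

View pics/x12.png

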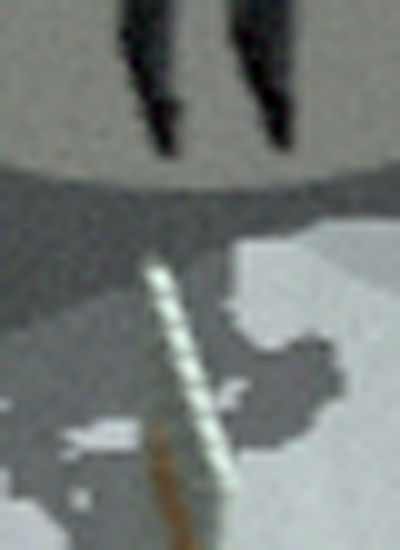

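View pics/y12.png

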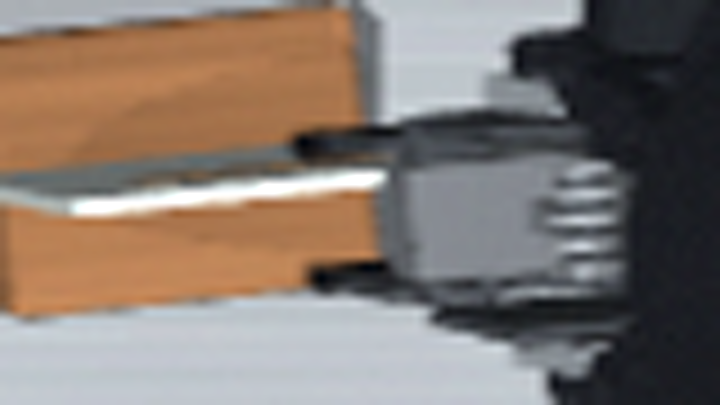

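Run:
```python
from h import *
np.set_printoptions(precision=4,suppress=True)
p=onz('top',428.7,258.1,.19);print(p, p-np.array([-.094,.9956,0])*.026)
delta((.4519,-0.2288,.24),5.5)
```

```text
[ 0.4496 -0.2036  0.19  ] [ 0.452  -0.2295  0.19  ]
shift [ 0.0002 -0.0003 -0.0013] turn [ 0.0007  0.0002 -0.002 ] pos [ 0.4522 -0.229   0.2387] F [ 0.3  1.1 -1.5] g 0.383 t 10.25 q [ 0.94  0.11 -0.6   1.73  0.06  1.32  0.43]
```

```bash
python3 -m handwheel '[[[0,0,0.015,0,0,-0.002,0.02],[0,0,0.03,0,0,-0.002,0.02],[0,0,0.045,0,0,-0.002,0.02],[0,0,0.055,0,0,-0.002,0.02],[0,0,0.055,0,0,-0.002,0.02],[0,0,0.055,0,0,-0.002,0.02]]]' 40;  python3 - <<'E'
from h import *
for n in("side","top"): cv2.imwrite(f"pics/{n}13.png",manip.camera(n))
delta((.4521,-0.229,.1543),5.5)
g=cv2.imread('pics/side13.png')
a=cv2.resize(np.clip(g[75:145,290:345]*1.8,0,255).astype(np.uint8),None,fx=8,fy=8,interpolation=cv2.INTER_CUBIC)
g=cv2.imread('pics/top13.png')
b=cv2.resize(np.clip(g[230:285,390:470]*1.8,0,255).astype(np.uint8),None,fx=8,fy=8,interpolation=cv2.INTER_CUBIC)
cv2.imwrite('pics/x13.png',a);cv2.imwrite('pics/y13.png',b)
E
```

```text
clock: 11.0
position: [0.4525, -0.2291, 0.1841]
ee_rot: [0.672, 0.74, 0.0, 0.001]
ft_force: [0.2, 0.2, -0.8]
grip_width: 0.384
shift [ 0.0002 -0.0005  0.03  ] turn [0.0015 0.0007 0.    ] pos [ 0.4526 -0.2291  0.1843] F [-0.4 -0.4 -0.1] g 0.383 t 11.1 q [ 0.93  0.15 -0.6   1.81  0.09  1.21  0.4 ]
```

View pics/x13.png

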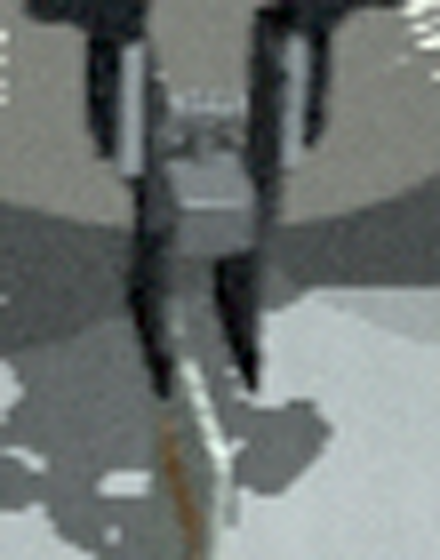

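View pics/y13.png

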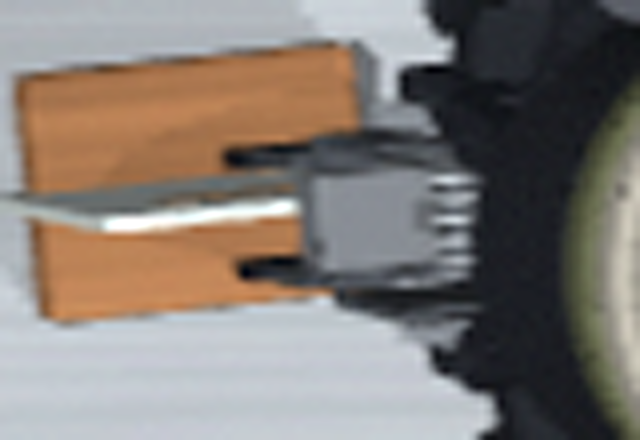

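Side view: the lip tips are at about (310,124) and (321,123), with the card edge midway between them. Top view: the lips are at about (418,250) and (420,264), with the card edge at 257. Clip and card are centred and parallel, so I'll lower the last 30 mm.

```bash
python3 -m handwheel '[[[0,-0.0003,0.008,0,0,0,0.02],[0,-0.0003,0.016,0,0,0,0.02],[0,-0.0003,0.024,0,0,0,0.02],[0,-0.0003,0.03,0,0,0,0.02],[0,-0.0003,0.03,0,0,0,0.02],[0,-0.0003,0.03,0,0,0,0.02],[0,-0.0003,0.03,0,0,0,0.02]]]' 40;  python3 - <<'E'
from h import *
for n in("side","top"): cv2.imwrite(f"pics/{n}14.png",manip.camera(n))
delta((.4521,-0.229,.1540),5.5)
g=cv2.imread('pics/side14.png')
a=cv2.resize(np.clip(g[75:145,290:345]*1.8,0,255).astype(np.uint8),None,fx=8,fy=8,interpolation=cv2.INTER_CUBIC)
g=cv2.imread('pics/top14.png')
b=cv2.resize(np.clip(g[230:285,385:465]*1.8,0,255).astype(np.uint8),None,fx=8,fy=8,interpolation=cv2.INTER_CUBIC)
cv2.imwrite('pics/x14.png',a);cv2.imwrite('pics/y14.png',b)
E
```

```text
clock: 11.98
position: [0.4521, -0.2291, 0.154]
ee_rot: [0.672, 0.74, 0.0, 0.001]
ft_force: [0.2, 0.4, -1.3]
grip_width: 0.381
shift [ 0.0001  0.     -0.0001] turn [0.001  0.0004 0.    ] pos [ 0.4521 -0.2291  0.1539] F [-0.8  0.2  0.7] g 0.384 t 12.075 q [ 0.93  0.18 -0.6   1.84  0.11  1.15  0.39]
```

View pics/x14.png

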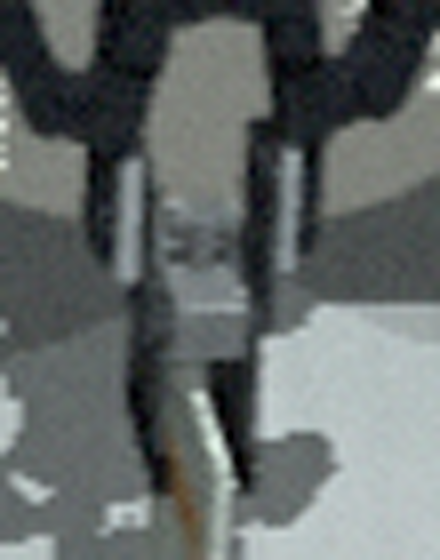

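View pics/y14.png

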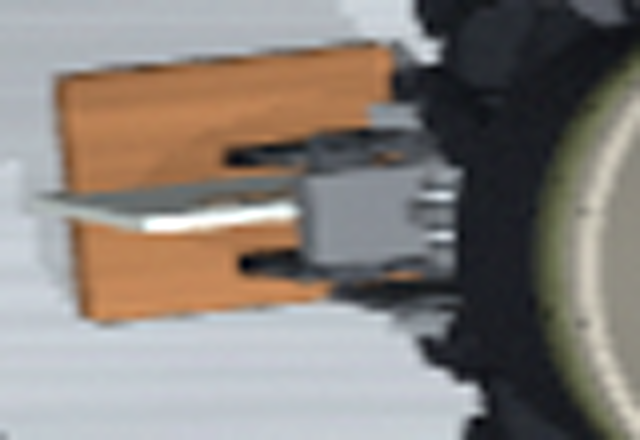

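Run:
```python
from h import *
np.set_printoptions(precision=4,suppress=True)
p=onz('top',414.0,256.3,.105);print('top clip centre',p-np.array([-.094,.9956,0])*.026)
print(manip.hand_in())
```

```text
top clip centre [ 0.4511 -0.2292  0.105 ]
the job is handed in; nothing more can be done
None
```

I squeezed the clip off the rail, carried it to the taller white card (not the red one or the low one), and handed the job in at about 12 s. It is held open around the middle of the card's top edge, still gripped at 40 N.

**Position:** in both final pictures the card edge runs midway between the jaws, within about 1 mm. The clip is parallel to the card and centred along the edge to within about 1 mm in the top view. The side view, before lowering, put it about 2 mm off along the edge.

**Height and contact:** the card edge is about 19–20 mm above the lip ends, which is half-way to the housing. The wrist force stayed near zero, about 1 N, so nothing of the clip appears to touch the card.

**Opening, where the checks disagreed:** the gripper opening reads about 32.7 mm, so each plate is pushed in about 8.5 mm. That is above the required 7 mm but short of the 11 mm stop. Measuring the lip gap in the pictures gave about 7.3–8.4 mm, depending on the view and on how thick I took the lips to be. Raising the grip to 70 N and then 110 N did not open it further; at 110 N the lips looked slightly closer together. I went back to 40 N, where they were widest. I don't know why it stopped short.

I did not touch the other things on the table, and they showed no movement in the last full top view I looked at, which was before the final lowering onto the card.

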